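# Bring the red polish round to the front of the shoe-care carousel

### The job

Push the shoe-care carousel round by its rim with your fingertips until the red polish tin stands squarely at the front, in line with the drawer knob, then take your hand clear. Turn it by the rim only: do not push the divider cross or the things standing in the compartments, lift or tip nothing, and leave the drawer shut and the shoe brush beside it alone.

Things in the scene. Friction and masses are not known exactly. Their poses are not given: they have to be found in the camera images.
- caddy: Low square white drawer unit under the carousel, 280 x 280 mm, 70 mm high, fixed. Origin: centre of its underside, at z = 0. Its -x axis points out of its front: an 18 mm thick brown wooden drawer front with one round steel knob (28 mm) in the middle, 38 mm up, standing out to 184 mm from the centre; z up. The front looks towards the robot (-x of the world), turned by up to 0.35 rad either way.
- axle (a point): Point on the carousel's vertical axle at the level of the compartment floor, 90 mm above the chest top, over the caddy's centre.
- carousel (a joint): Angle by which the carousel has turned since the start, rad, growing anticlockwise seen from above. The red tin starts anywhere from 1.0 to 5.28 rad round from the front. The tray turns endlessly both ways on a ball bearing; about 1 N at the rim moves it, and it stops within 2 degrees when no longer pushed. Round beech tray, 264 mm across, its floor 90 mm above the chest top.
- scoop_red (a point): Middle of the thumb scoop of the red tin's compartment, at radius 126 mm, 105 mm above the chest top, half-way up the rim wall; it turns with the carousel. The other three scoops lie 90, 180 and 270 degrees on.
- rim: The carousel's darker wooden rim wall: radius 120 to 132 mm, from the tray floor (90 mm) up to 120 mm above the chest top. Four thumb scoops, openings 60 mm wide down to the floor, one per compartment, every 90 degrees; a fingertip let down into one can push the wall's rounded end sideways. Origin on the axle, 78 mm above the chest top; -x axis to the red tin's scoop.
- divider: Cross of plywood strips, 5 mm thick, 26 mm high above the tray floor, that parts the tray into four quarter-round compartments, running to the rim wall half-way between the scoops; at its middle a 28 mm wooden hub with a steel cap, 38 mm high. Same origin and axes as the rim.
- drawer (a joint): Opening of the caddy's drawer, m; 0 is shut. It slides out at the caddy's front.
- red_tin_mid (a point): Centre, half-way up, of the round shoe-polish tin with the red lid: 64 mm across, 25 mm high, loose on the compartment floor about 72 mm from the axle, behind its scoop.
- black_tin_mid (a point): Centre, half-way up, of the black-lidded polish tin, 64 mm across, 25 mm high, loose in one of the other compartments, about 72 mm from the axle.
- cream_jar_mid (a point): Centre, half-way up, of the amber glass shoe-cream jar with white cap, 48 mm across, 48 mm high, loose in another compartment, about 72 mm from the axle.
- dauber_mid (a point): Centre, half-way up, of the round wooden polish dauber, 50 mm across, 46 mm high with its knob, loose in another compartment, about 72 mm from the axle.
- shoe_brush_mid (a point): Centre, half-way up, of the shoe brush lying loose on the chest top beside the caddy: dark wooden back over dark bristles, 150 x 46 mm, 40 mm high.
There are look-alikes about, which are no part of the job. What is meant by the part that bears red_tin_mid is not green, and is the larger of those in its own colour. There is more than one size of the part that bears dauber_mid; the job needs the larger.

How it is judged (in metres and radians):
On the way, in this order (a step that is already met when the one before it is completed fails the run):
1. the fingers push on the carousel's rim (contact force between the fingers and rim above 0.2 N).
2. the red tin has come round to the front, in line with the drawer knob (y of red_tin_mid in the frame of caddy between -0.012 and 0.012 m and x of red_tin_mid in the frame of caddy below -0.045 m), for 0.2 s.
At the end, for the whole second after the job is handed in: Red tin's centre at the drawer side, within 12 mm of the caddy's centre line through the knob (about 10 degrees); carousel at rest, its four things upright on it; drawer shut (5 mm), shoe brush in place (10 mm) (all of step 2 and velocity of joint carousel between -0.03 and 0.03 rad/s and value of joint drawer below 0.005 m and distance of shoe_brush_mid from where it was at the start of the episode below 0.01 m and not (z of any of red_tin_mid, black_tin_mid in the frame of caddy above 0.1145 m or z of cream_jar_mid in the frame of caddy above 0.126 m or z of dauber_mid in the frame of caddy above 0.125 m or z of any of red_tin_mid, black_tin_mid in the frame of caddy below 0.0905 m or z of cream_jar_mid in the frame of caddy below 0.102 m or z of dauber_mid in the frame of caddy below 0.101 m or angle between any of red_tin_mid, black_tin_mid, cream_jar_mid, dauber_mid's own z axis and vertical above 0.35 rad) and horizontal distance between each of red_tin_mid, black_tin_mid, cream_jar_mid, dauber_mid and axle below 0.1 m); the robot touches nothing.
It fails at once if a thing on the carousel is lifted, dropped or tipped (more than 12 mm or 0.35 rad) (z of any of red_tin_mid, black_tin_mid in the frame of caddy above 0.1145 m or z of cream_jar_mid in the frame of caddy above 0.126 m or z of dauber_mid in the frame of caddy above 0.125 m or z of any of red_tin_mid, black_tin_mid in the frame of caddy below 0.0905 m or z of cream_jar_mid in the frame of caddy below 0.102 m or z of dauber_mid in the frame of caddy below 0.101 m or angle between any of red_tin_mid, black_tin_mid, cream_jar_mid, dauber_mid's own z axis and vertical above 0.35 rad).
It fails at once if the hand pushes a thing on the carousel (over 1 N) (contact force between any of the fingers, the arm and red_tin above 1 N or contact force between any of the fingers, the arm and black_tin above 1 N or contact force between any of the fingers, the arm and cream_jar above 1 N or contact force between any of the fingers, the arm and dauber above 1 N).
It fails at once if the carousel is turned by its divider cross (over 2 N) (contact force between any of the fingers, the arm and divider above 2 N).
It fails at once if the shoe brush is pushed out of its place (over 10 mm) (distance of shoe_brush_mid from where it was at the start of the episode above 0.01 m).
It fails at once if the drawer is pulled open (over 5 mm) (value of joint drawer above 0.005 m).
It also fails if it takes over 51 s, if anything falls off the work surface, if the arm or the gripper's body presses on something with over 40 N, if the wrist force passes 120 N, or if a joint passes its speed limit or range.

### The arm

A 6-joint arm with a two-finger parallel gripper is mounted at the origin on the work surface. World frame = base frame: x ahead of the robot, y to its left, z up, the work surface at z = 0. Lengths are in mm, angles in rad, forces in N, time in s.
With the tool pointing down it reaches from about 400 to 825 mm from the base axis. Payload 7 kg.
Tool frame: the origin (TCP) lies at the very end of the fingers, on their centre line; the grasp point (between the pads) lies pinch_z behind it (pinch_z is the distance from the TCP to the grasp point, in mm); x points along the fingers, y is the direction in which the jaws open and shut, and the axes are right-handed (so a half turn about x gives the same grasp; the last joint's range is limited). The gripper opens to 85 mm and grips with 20 to 120 N. Pads are 22 mm wide; open, the fingers measure 114 mm over their backs; the gripper's body (76 mm by 85 mm) begins 54 mm behind the grasp point. The pads swing forward as they close: fully open they stand 13 mm farther back than shut.
Start: joints at [0.288, 0.359, 0.012, 0, -1.224, -0.288], TCP at [674.978, -0.019, 231.302] pointing down, gripper open.
Joint ranges: [-3.07, 3.07], [-1.43, 2.12], [-1.02, 1.25], [-3.03, 1.67], [-3.05, -0], [-3.03, 3.03]. Speed limits (rad/s): [2.39, 2.39, 3.01, 3.14, 3.14, 3.14].

### API

Orientations are given as a 3x3 rotation matrix whose columns are the frame's x, y, z axes.
In Python, from cell import * gives the robot as it stands.
- The arm moves only by the tool carry_out, never from a script. Its argument "deltas" is text: rows parted by semicolons, each of 7 numbers parted by spaces: the turn, a rotation vector about the tool's x, y, z in rad, then the shift along the tool's x, y, z in mm, then the finger opening in mm, from 0 to 85.4. In form: wx wy wz dx dy dz claw; .... A call has 1 to 5 rows; each row is the pose to reach, as a shift and turn from the pose measured when the call began, along the tool's axes at that moment; what a row does not reach only later rows make up. A row lasts 1/12 s, in which the tool goes at most 41.7 mm and 7.16 degrees, less where a joint would pass 70% of its speed; a pose out of reach is approached as far as the arm can. A call with a gripper value outside its range is refused whole. The fingers move at their own pace and stop on an object; "squeeze" is the grip in N (left out, the last holds). Time passes only in rows, so rows that repeat a pose let the fingers close. It gives the time, the measured TCP pose, the force and the opening at its end, in the units of the state.
- observe(): the state, without advancing time (a new reading comes with each control period).
- get_image(name): name is "scene" or "side" or "wrist"; returns a dict with "img" (420x560x3 uint8, red, green, blue), "range_z" (420x560 float32, mm along the optical axis (not along the pixel's ray), 0 where there is no reading), "fx", "fy", "cx", "cy" (pixels), "dist_coeffs" ([k1, k2, p1, p2, k3] as OpenCV has them; the pictures are not rectified), "rvec" (rotation vector, rad) and "tvec" (3), from world to camera coordinates, as OpenCV has them; the wrist camera has in their place "tool_from_camera" (4x4, takes a point from camera to tool coordinates, whose origin is the TCP and whose axes are the tool frame's). Camera axes: x right, y down, z forward; pixel columns grow to the right and rows downward; lengths in mm; the calibration is good to about 2 mm. A picture is of the moment at which its call begins: read the wrist's pose just before it.
- hand_in(): hands the job in, once; it reports no verdict.
The state is a dict: "time": time; "joint_pos": joint angles; "dq": joint speeds; "effort": joint torques, N m; "ee_pos": TCP position; "eef_rot": TCP orientation; "force": force on the tool from outside, world axes, zero at the start; "ft_torque": the same for the moment, N m; "opening": finger opening in mm.
Only numpy, scipy, OpenCV 4.12 (cv2) and the standard library are available. Lean on these libraries where they do the work, as an engineer would, in place of code of your own. Each camera call takes 0.05 s, during which the arm holds its last target. There are 200 camera calls.

## Working session

There is one attempt and no reset: what is moved stays moved. The work goes in short steps, Python scripts to look and compute and a tool call to move; the robot and the scene stay as the last step left them, time stands still between calls to the robot, and variables do not carry over. Pictures are saved under pics/ and viewed, about 8 in all and at most 12, crops included, and the job is handed in when it is done.

Besides the shell and the picture viewer there is one more tool, called after ">>>" as name(argument=value, ...), one argument or row to a line, values as JSON. carry_out: Moves the arm, as the interface text tells. Its arguments: {"type":"object","properties":{"deltas":{"type":"string"},"squeeze":{"type":"number"}},"required":["deltas"]}

```bash
mkdir -p pics; cat > h.py <<'E'
from cell import *
import numpy as np, cv2
def cam(n):
    s=observe(); d=get_image(n); d['K']=np.array([[d['fx'],0,d['cx']],[0,d['fy'],d['cy']],[0,0,1]]);d['D']=np.array(d['dist_coeffs'],float)
    if 'rvec' in d:
        R=cv2.Rodrigues(np.array(d['rvec'],float))[0]; d['R']=R.T; d['t']=-R.T@np.array(d['tvec'],float).ravel()
    else:
        T=np.array(d['tool_from_camera']);Rw=np.array(s['eef_rot']).reshape(3,3); d['R']=Rw@T[:3,:3]; d['t']=Rw@T[:3,3]+np.array(s['ee_pos'])
    return d
def rays(d,px):
    u=cv2.undistortPoints(np.array(px,float).reshape(-1,1,2),d['K'],d['D']).reshape(-1,2)
    return np.c_[u,np.ones(len(u))]
def plane(d,px,z):
    r=rays(d,px)@d['R'].T; return d['t']+r*((z-d['t'][2])/r[:,2])[:,None]
def cloud(d):
    h,w=d['range_z'].shape; v,u=np.mgrid[:h,:w]
    r=rays(d,np.c_[u.ravel(),v.ravel()])*d['range_z'].ravel()[:,None]
    return (r@d['R'].T+d['t']).reshape(h,w,3)
E
python3 - <<'E'
from h import *
a=[]
for n in ['scene','side','wrist']:
    d=cam(n); np.savez('%s0.npz'%n,**d); cv2.imwrite('pics/%s0.png'%n,d['img'][:,:,::-1]); print(n,d['t'])
s=observe();print(s['time'],s['ee_pos'],s['eef_rot'],s['force'])
E
```

```text
scene [1465.15902124 -258.30475759  920.52122492]
side [ 421.34772996 -556.87458522  638.68536458]
wrist [675.16290981 -82.93267246 373.30320867]
0.15 [ 6.74623498e+02 -4.65844293e-02  2.30568034e+02] [[-1.29549882e-03 -9.99999158e-01  7.76645148e-05]
 [-1.78648991e-04  7.78960185e-05  9.99999981e-01]
 [-9.99999145e-01  1.29548492e-03 -1.78749755e-04]] [-0.63803591  0.01489902 -0.66491203]
```

View pics/scene0.png

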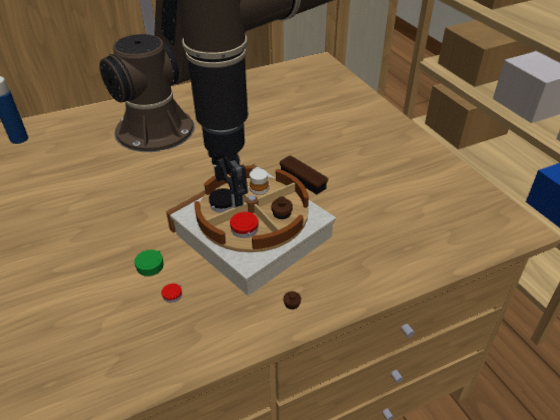

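View pics/side0.png

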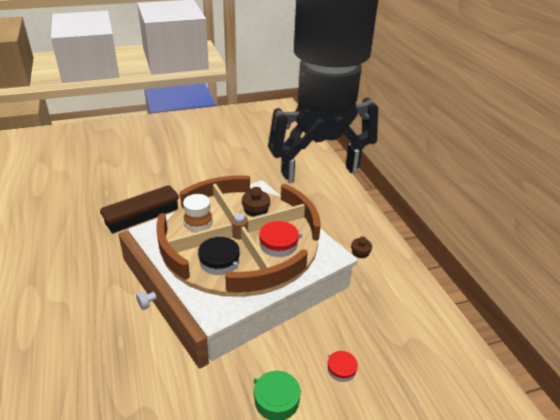

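The wanted red tin is on the carousel at scene (244,222) and side (279,237). Two look-alikes lie on the table: a smaller red tin (172,292) and a green tin (149,263). The wanted tin is red and is the larger of the two reds. The small dauber is at (292,299). Next I'll measure the geometry and make the crop to confirm.

```bash
cat > meas.py <<'E'
from h import *
from scipy.optimize import least_squares
def circ(p,r=None):
    f=(lambda q:np.hypot(p[:,0]-q[0],p[:,1]-q[1])-r)
    q=least_squares(f,p.mean(0),loss='soft_l1',f_scale=2); return q.x
def masks(im):
    hsv=cv2.cvtColor(im,cv2.COLOR_RGB2HSV); H,S,V=[hsv[...,i].astype(int) for i in range(3)]
    return H,S,V
def redtin(d,C):
    H,S,V=masks(d['img']); m=((H<5)|(H>175))&(S>200)&(V>150)
    P=plane(d,np.argwhere(m)[:,::-1],115.); q=P[np.hypot(*(P[:,:2]-C).T)<120]
    if len(q)<50: return None,len(q)
    h=cv2.convexHull(q[:,:2].astype(np.float32))[:,0]
    return circ(h.astype(float),32),len(q)
E
python3 - <<'E'
from meas import *
for n in ['scene','side']:
    d=dict(np.load(n+'0.npz')); X=cloud(d); H,S,V=masks(d['img'])
    rz=d['range_z']; 
    wd=(S<60)&(V>120)&(abs(X[...,2]-70)<6)&(X[...,0]>450)&(X[...,0]<1000)&(abs(X[...,1])<400)
    p=X[wd][:,:2]; r=cv2.minAreaRect(p.astype(np.float32)); print(n,'white top',wd.sum(),r)
    rim=(abs(X[...,2]-119)<4)&(np.hypot(X[...,0]-r[0][0],X[...,1]-r[0][1])<150)&(np.hypot(X[...,0]-r[0][0],X[...,1]-r[0][1])>100)&(V<140)
    p=X[rim]; C=circ(p[:,:2],126); print('rim',rim.sum(),C,p[:,2].mean())
    rho=np.hypot(*(p[:,:2]-C).T); th=np.degrees(np.arctan2(*(p[:,:2]-C).T[::-1]))[abs(rho-126)<8]
    hh=np.histogram(th,np.arange(-180,181,5))[0]; print(hh)
    print('red',redtin(d,C))
    # knob
    R=cv2.Rodrigues(np.zeros(3))
    kn=(S<70)&(V>80)&(abs(X[...,2]-40)<18)&(np.hypot(*(X[...,:2]-C).transpose(2,0,1))>158)&(np.hypot(*(X[...,:2]-C).transpose(2,0,1))<200)&(X[...,0]<C[0]-80)
    print('knob',kn.sum(),X[kn].mean(0) if kn.any() else '')
    br=(V<80)&(X[...,2]>15)&(X[...,2]<45)&(np.hypot(*(X[...,:2]-C).transpose(2,0,1))<300)&(X[...,1]>C[1]+60)
    if br.any(): print('brush',br.sum(),np.median(X[br],0),cv2.minAreaRect(X[br][:,:2].astype(np.float32)))
a=cv2.imread('pics/scene0.png')[140:310,120:340];b=cv2.imread('pics/side0.png')[170:420,90:390]
cv2.imwrite('pics/crop.png',np.hstack([cv2.resize(a,(400,310)),cv2.resize(b,(372,310))]))
E
```

```text
scene white top 2687 ((576.7994384765625, 86.03270721435547), (285.7022705078125, 282.08245849609375), 17.59218406677246)
rim 811 [579.48938158  85.61390612] 120.1328152547974
[ 2  0  0  0  8 16 17 10  0  0  0  0  0  7 12 13 14 16 14 19 20 21 18 21
 19 19  0  0  0  0  0 17 21 23 22 27 20 24 24 19 22 23 17 12  0  0  0  0
  0 12 13 11 16 18 14 13 14 17 12 14 19 15  0  0  0  0  0 12 11  0  0  0]
red (array([630.73931563,  45.08150254]), 411)
knob 21 [486.11112058 -71.96195555  38.5954455 ]
brush 725 [444.22679387 293.30646516  40.19090921] ((433.2263488769531, 295.55499267578125), (148.73129272460938, 46.372352600097656), 17.816129684448242)
side white top 4718 ((576.4142456054688, 83.2569351196289), (280.10516357421875, 282.5235900878906), 17.742948532104492)
rim 664 [572.75587569  77.57925766] 117.7839046725905
[ 4  7  8 12 12 14 17 17  0  0  0  0  0  9 24 24 20 23 20 18 18 15 18 15
 13 10  0  0  0  0  0 12 13  9  6 12 11  8 10 11 14 15 13 11  0  0  0  0
  0 13 16 13 17 16 17 15 16 13 12 13 12 10  0  0  0  0  1  3  4  3  0  0]
red (array([629.68668828,  39.21927597]), 758)
knob 262 [429.05493918  -2.20127619  41.74511176]
brush 591 [426.0266343  272.59780428  28.06943761] ((431.18609619140625, 274.25128173828125), (146.8874053955078, 34.70397186279297), 7.497813701629639)
```

View pics/crop.png

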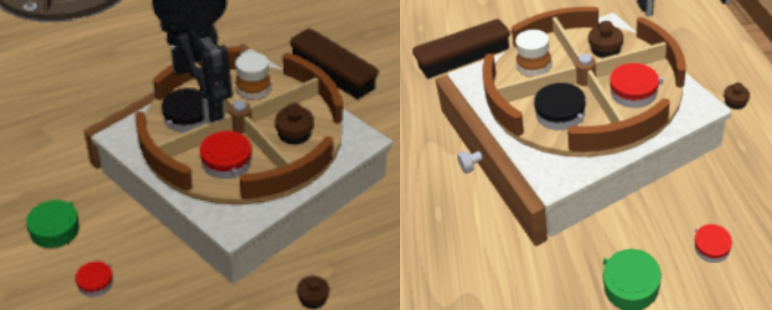

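The crop confirms it. The large red tin is on the carousel, and the small red and green tins are on the table. The other compartments hold the black tin (front), the jar (front-left) and the dauber (back-left).

The scoops lie at about -37.5° (red), -127.5°, 142.5° and 52.5°. The front is at about -162.3°, so the tray must turn roughly 125° clockwise. I'll use the jar's scoop and push from 142.5° towards 17.5°.

>>> carry_out(
  deltas="-0.916 0 0 0 202 163 0; -0.916 0 0 0 202 163 0; -0.916 0 0 0 202 163 0; -0.916 0 0 0 202 163 0; -0.916 0 0 0 202 163 0",
  squeeze=60,
)

```text
time: 0.57
ee_pos: [511.0, 131.3, 230.5]
eef_rot: [[-0.001, -0.808, -0.59], [-0.0, -0.59, 0.808], [-1.0, 0.001, 0.001]]
force: [0.4, 1.1, -0.0]
opening: 25.5
```

```bash
cat >> h.py <<'E'
from scipy.spatial.transform import Rotation as Ro
def go(targets):  # list of (x,y,z,yaw_deg of tool z)
    s=observe(); R0=np.array(s['eef_rot']).reshape(3,3); p0=np.array(s['ee_pos'])
    for x,y,z,w in targets:
        w=np.radians(w); zt=np.array([np.cos(w),np.sin(w),0]); xt=np.array([0,0,-1.]); R=np.c_[xt,np.cross(zt,xt),zt]
        rv=Ro.from_matrix(R0.T@R).as_rotvec(); d=R0.T@(np.array([x,y,z])-p0)
        print(' '.join('%.3f'%v for v in rv),' '.join('%.1f'%v for v in d))
    print('t %.2f'%s['time'],np.round(p0,1),'yaw %.1f'%np.degrees(np.arctan2(R0[1,2],R0[0,2])),'F',np.round(s['force'],1),'op',s['opening'],'q',np.round(s['joint_pos'],2))
def arc(C,r,z,phis): 
    go([(C[0]+r*np.cos(np.radians(a)),C[1]+r*np.sin(np.radians(a)),z,a) for a in phis])
E
python3 -c "
from h import *
arc((577,83),131,200,[142.5])"
```

```text
-0.286 0.001 -0.001 30.6 12.1 47.8
t 0.57 [511.  131.3 230.5] yaw 126.1 F [ 0.4  1.1 -0. ] op 25.451706995701226 q [ 0.62  0.12 -0.31 -0.   -1.14  0.01]
```

>>> carry_out(
  deltas="-0.286 0 0 30 12 48 0; -0.286 0 0 30 12 48 0; -0.286 0 0 30 12 48 0; -0.286 0 0 30 12 48 0; -0.286 0 0 30 12 48 0",
)

```text
time: 0.98
ee_pos: [473.1, 163.2, 200.8]
eef_rot: [[-0.001, -0.609, -0.793], [-0.0, -0.793, 0.609], [-1.0, 0.001, 0.001]]
force: [0.2, -0.3, 0.7]
opening: -0.2
```

```bash
python3 - <<'E'
from meas import *
for n in ['wrist','scene','side']:
    d=cam(n); np.savez(n+'1.npz',**d); cv2.imwrite('pics/%s1.png'%n,d['img'][:,:,::-1])
    X=cloud(d); C0=np.array([577,83]); rho=np.hypot(*(X[...,:2]-C0).transpose(2,0,1)); H,S,V=masks(d['img'])
    m=(abs(X[...,2]-119)<4)&(abs(rho-126)<15)&(V<150); p=X[m]; C=circ(p[:,:2],126); print(n,'rim',m.sum(),C,p[:,2].mean())
    q=p[:,:2]-C; th=np.degrees(np.arctan2(q[:,1],q[:,0])); t=th[abs(np.hypot(*q.T)-126)<7]
    hh=np.histogram(t,np.arange(-180,181,2))[0]; e=np.arange(-179,180,2)[hh==0]; print('gaps',e)
    print('red',redtin(d,C0))
    print('knobray',n=='side' and plane(d,[(147,299)],38))
arc((577,83),131,102,[142.5])
w=cv2.imread('pics/wrist1.png');s=cv2.imread('pics/side1.png')[150:360,80:360]
cv2.imwrite('pics/v1.png',np.hstack([cv2.resize(w,(400,300)),cv2.resize(s,(400,300))]))
E
```

```text
wrist rim 1436 [583.40671491  81.25328209] 118.38614406112794
gaps [-143 -141 -139 -137 -135 -133 -131 -129 -127 -125 -123 -121 -119 -117
 -115 -113 -111 -109 -107 -105 -103 -101  -99  -97  -95  -93  -91  -89
  -87  -85  -83  -81  -79  -77  -75  -73  -71  -69  -67  -65  -63  -61
  -59  -57  -55  -53  -51  -49  -47  -45  -43  -41  -39  -37  -35  -33
  -31  -29  -27  -25  -23  -21  -19  -17  -15  -13  -11   -9   -7   -5
   -3   -1    1    3    5    7    9   11   13   15   17   19   21   23
   25   27   29   31   33   35   37   39   41   43   45   47   49   51
   53   55   57   59   61   63   65   67   69  131  133  135  137  139
  141  143  145  147  149  151  153]Traceback (most recent call last):
  File "<stdin>", line 8, in <module>
  File "meas.py", line 11, in redtin
    P=plane(d,np.argwhere(m)[:,::-1],115.); q=P[np.hypot(*(P[:,:2]-C).T)<120]
  File "h.py", line 14, in plane
    r=rays(d,px)@d['R'].T; return d['t']+r*((z-d['t'][2])/r[:,2])[:,None]
      ~~~~^^^^^^
  File "h.py", line 11, in rays
    u=cv2.undistortPoints(np.array(px,float).reshape(-1,1,2),d['K'],d['D']).reshape(-1,2)
      ~~~~~~~~~~~~~~~~~~~^^^^^^^^^^^^^^^^^^^^^^^^^^^^^^^^^^^^^^^^^^^^^^^^^^
cv2.error: OpenCV(4.12.0) /io/opencv/modules/calib3d/src/undistort.dispatch.cpp:347: error: (-215:Assertion failed) CV_IS_MAT(_src) && CV_IS_MAT(_dst) && (_src->rows == 1 || _src->cols == 1) && (_dst->rows == 1 || _dst->cols == 1) && _src->cols + _src->rows - 1 == _dst->rows + _dst->cols - 1 && (CV_MAT_TYPE(_src->type) == CV_32FC2 || CV_MAT_TYPE(_src->type) == CV_64FC2) && (CV_MAT_TYPE(_dst->type) == CV_32FC2 || CV_MAT_TYPE(_dst->type) == CV_64FC2) in function 'cvUndistortPointsInternal'
```

```bash
sed -i 's/    P=plane/    if not m.any(): return None,0\n    P=plane/' meas.py; python3 - <<'E'
from meas import *
for n in ['scene','side']:
    d=cam(n); cv2.imwrite('pics/%s1.png'%n,d['img'][:,:,::-1])
    X=cloud(d); C0=np.array([577,83]); rho=np.hypot(*(X[...,:2]-C0).transpose(2,0,1)); H,S,V=masks(d['img'])
    m=(abs(X[...,2]-119)<4)&(abs(rho-126)<15)&(V<150); p=X[m]; C=circ(p[:,:2],126); print(n,'rim',m.sum(),C,p[:,2].mean())
    print('red',redtin(d,C0))
    if n=='side': print('knobray',plane(d,[(147,299)],38))
arc((577,83),131,102,[142.5])
w=cv2.imread('pics/wrist1.png');s=cv2.imread('pics/side1.png')[150:360,80:360]
cv2.imwrite('pics/v1.png',np.hstack([cv2.resize(w,(400,300)),cv2.resize(s,(400,300))]))
E
```

```text
scene rim 952 [579.60741082  85.50648004] 120.14333561492171
red (array([630.98319104,  45.01167974]), 406)
side rim 823 [573.21114227  77.93708966] 118.09463122978576
red (array([629.32370336,  39.32452722]), 758)
knobray [[414.22922411  30.4756667   38.        ]]
-0.002 0.001 -0.001 98.7 0.2 0.3
t 1.13 [473.5 162.7 200.7] yaw 142.4 F [ 0.6 -0.3 -1.3] op -0.11185636337468355 q [ 0.72  0.09 -0.41 -0.   -1.07  0.19]
```

View pics/v1.png

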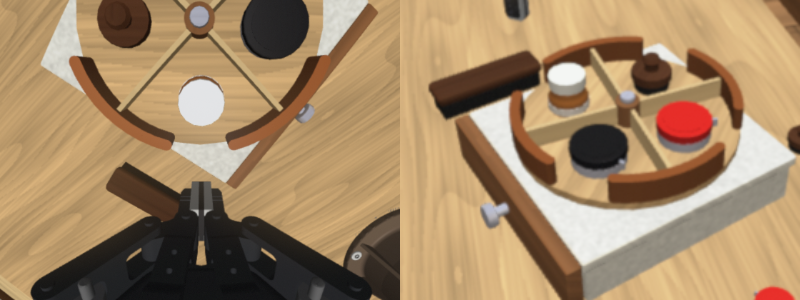

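The finger is in line with the jar's scoop: the scoop middle is at wrist (200,140) and the fingertip at (201,185). The knob is at about (414,30), so the front direction is confirmed at about -162°. Going down.

>>> carry_out(
  deltas="0 0 0 30 0 0 0; 0 0 0 55 0 0 0; 0 0 0 75 0 0 0; 0 0 0 90 0 0 0; 0 0 0 98 0 0 0",
)

```text
time: 1.55
ee_pos: [473.0, 161.6, 100.7]
eef_rot: [[-0.003, -0.612, -0.791], [-0.002, -0.791, 0.612], [-1.0, 0.003, 0.002]]
force: [-0.7, 0.7, -0.1]
opening: -0.0
```

```bash
python3 - <<'E'
from meas import *
d=cam('side'); cv2.imwrite('pics/side2.png',cv2.resize(d['img'][130:340,80:360,::-1],(560,420)))
arc((577,82.5),131,102,[138,134,130,126,122])
E
```

```text
0.074 0.002 -0.004 -1.9 -11.1 -0.2
0.144 0.002 -0.004 -1.9 -20.2 -1.2
0.214 0.002 -0.004 -2.0 -29.2 -2.8
0.284 0.001 -0.005 -2.0 -38.0 -5.1
0.353 0.001 -0.005 -2.1 -46.7 -7.9
t 1.60 [472.7 161.5 100.1] yaw 142.2 F [-0.4 -0.5 -1.1] op 0.04046147389148642 q [ 0.72  0.2  -0.54 -0.   -0.83  0.19]
```

View pics/side2.png

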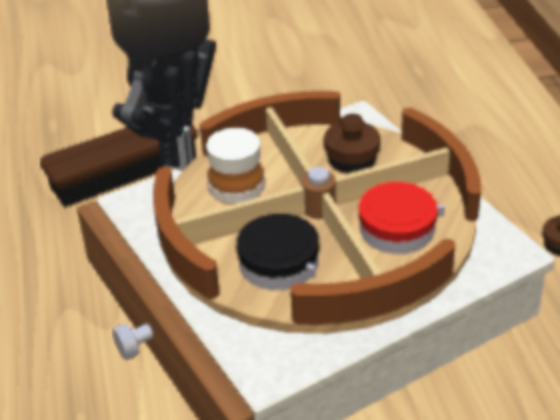

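The fingertip is in the scoop at (180,150), clear of the jar. I'll start the push.

>>> carry_out(
  deltas="0.074 0 0 -1 -11 0 0; 0.144 0 0 -1 -20 -1 0; 0.214 0 0 -1 -29 -3 0; 0.25 0 0 -1 -34 -4 0; 0.284 0 0 -1 -38 -5 0",
)

```text
time: 2.02
ee_pos: [500.9, 188.8, 101.8]
eef_rot: [[-0.004, -0.811, -0.585], [-0.002, -0.585, 0.811], [-1.0, 0.004, 0.001]]
force: [-1.3, 0.3, 0.3]
opening: 0.1
```

```bash
python3 - <<'E'
from meas import *
for n in ['side','scene']: print('red',n,redtin(cam(n),np.array([577,83])))
arc((577,82.5),131,102,[124,121,118,115,112])
E
```

```text
red side (array([622.60077944,  31.5308252 ]), 782)
red scene (array([623.04013636,  37.96942153]), 401)
0.033 0.000 -0.003 -0.3 -3.5 0.2
0.086 0.000 -0.003 -0.3 -10.3 -0.2
0.138 0.000 -0.003 -0.3 -17.1 -1.0
0.190 0.000 -0.003 -0.4 -23.9 -2.1
0.243 0.000 -0.003 -0.4 -30.6 -3.6
t 2.12 [501.  188.9 101.7] yaw 125.9 F [ 0.2  0.9 -0.4] op 0.08683913196019405 q [ 0.73  0.26 -0.46 -0.   -0.85 -0.1 ]
```

Pushing works: the tray has turned about 9° so far. Continuing round.

>>> carry_out(
  deltas="0.06 0 0 0 -7 0 0; 0.13 0 0 0 -16 -1 0; 0.19 0 0 0 -24 -2 0; 0.26 0 0 0 -33 -4 0; 0.33 0 0 0 -41.5 -6.5 0",
)

```text
time: 2.53
ee_pos: [538.8, 207.8, 102.3]
eef_rot: [[-0.003, -0.957, -0.29], [-0.001, -0.29, 0.957], [-1.0, 0.003, -0.001]]
force: [-1.1, -0.6, 0.7]
opening: 0.2
```

```bash
python3 - <<'E'
from meas import *
arc((577,82.5),131,101,[103,99,95,91,87])
E
```

```text
0.067 -0.001 -0.003 1.2 -9.0 -0.3
0.137 -0.001 -0.003 1.2 -18.1 -1.3
0.207 -0.001 -0.003 1.2 -27.1 -2.8
0.277 -0.001 -0.003 1.2 -36.0 -5.0
0.346 -0.001 -0.003 1.1 -44.7 -7.8
t 2.53 [538.8 207.8 102.3] yaw 106.8 F [-1.1 -0.6  0.7] op 0.21505827262803434 q [ 0.71  0.32 -0.37 -0.   -0.89 -0.41]
```

>>> carry_out(
  deltas="0.067 0 0 1 -9 0 0; 0.137 0 0 1 -18 -1 0; 0.207 0 0 1 -27 -3 0; 0.277 0 0 1 -36 -5 0; 0.346 0 0 1 -44.5 -8 0",
)

```text
time: 2.95
ee_pos: [584.3, 213.0, 101.8]
eef_rot: [[-0.003, -0.999, 0.055], [-0.001, 0.055, 0.999], [-1.0, 0.002, -0.001]]
force: [-1.3, 0.3, 1.4]
opening: 0.0
```

```bash
python3 - <<'E'
from meas import *
for n in ['side','scene']: print('red',n,redtin(cam(n),np.array([577,83])))
arc((577,82.5),131,101,[83,79,75,71,67])
E
```

```text
red side (array([581.00398594,  13.62256551]), 864)
red scene (array([579.4213484 ,  18.54651195]), 378)
0.069 -0.001 -0.002 0.5 -8.1 0.0
0.139 -0.001 -0.002 0.5 -17.2 -0.9
0.209 -0.002 -0.002 0.5 -26.2 -2.5
0.278 -0.002 -0.002 0.5 -35.1 -4.7
0.348 -0.002 -0.002 0.4 -43.8 -7.5
t 3.05 [584.9 212.9 101.5] yaw 87.0 F [-0.8 -0.   0.5] op -0.4636519068326462 q [ 0.66  0.38 -0.27 -0.   -0.92 -0.72]
```

>>> carry_out(
  deltas="0.069 0 0 0 -8 0 0; 0.139 0 0 0 -17 -1 0; 0.209 0 0 0 -26 -2.5 0; 0.278 0 0 0 -35 -4.5 0; 0.348 0 0 0 -44 -7.5 0",
)

```text
time: 3.47
ee_pos: [628.0, 202.8, 101.8]
eef_rot: [[-0.003, -0.921, 0.391], [-0.001, 0.391, 0.921], [-1.0, 0.002, -0.002]]
force: [-0.6, -0.3, -0.1]
opening: 0.1
```

```bash
python3 - <<'E'
from meas import *
arc((577,82.5),131,101,[63,59,55,51,47])
E
```

```text
0.070 -0.002 -0.002 0.8 -9.2 0.0
0.140 -0.002 -0.002 0.7 -18.3 -0.9
0.210 -0.002 -0.002 0.7 -27.3 -2.5
0.279 -0.002 -0.002 0.7 -36.2 -4.7
0.349 -0.002 -0.002 0.7 -44.9 -7.6
t 3.47 [628.  202.8 101.8] yaw 67.0 F [-0.6 -0.3 -0.1] op 0.07055840957015308 q [ 0.61  0.44 -0.18 -0.   -0.96 -1.01]
```

>>> carry_out(
  deltas="0.070 0 0 0.5 -9 0 0; 0.140 0 0 0.5 -18 -1 0; 0.210 0 0 0.5 -27 -2.5 0; 0.279 0 0 0.5 -36 -4.5 0; 0.349 0 0 0.5 -45 -7.5 0",
)

```text
time: 3.88
ee_pos: [666.1, 178.0, 101.5]
eef_rot: [[-0.003, -0.731, 0.682], [-0.001, 0.682, 0.731], [-1.0, 0.001, -0.003]]
force: [-1.5, -0.4, 0.5]
opening: 0.4
```

```bash
python3 - <<'E'
from meas import *
for n in ['side','scene']: print('red',n,redtin(cam(n),np.array([577,83])))
arc((577,82.5),131,101,[43,39.5,36,33,30])
E
```

```text
red side (array([535.6661314 ,  26.63809586]), 871)
red scene (array([534.39477438,  33.66738967]), 345)
0.070 -0.003 -0.001 0.4 -8.2 0.0
0.131 -0.003 -0.001 0.4 -16.2 -0.8
0.192 -0.003 -0.001 0.4 -24.1 -2.1
0.245 -0.003 -0.001 0.4 -30.8 -3.5
0.297 -0.003 -0.001 0.4 -37.4 -5.4
t 3.98 [666.8 177.4 101.4] yaw 47.0 F [-0.1  1.1  0.1] op 0.10644209988571196 q [ 0.54  0.48 -0.11 -0.   -0.98 -1.29]
```

>>> carry_out(
  deltas="0.070 0 0 0 -8 0 0; 0.131 0 0 0 -16 -1 0; 0.192 0 0 0 -24 -2 0; 0.245 0 0 0 -31 -3.5 0; 0.297 0 0 0 -37.5 -5.5 0",
)

```text
time: 4.4
ee_pos: [689.9, 148.0, 101.6]
eef_rot: [[-0.003, -0.502, 0.865], [-0.001, 0.865, 0.502], [-1.0, 0.0, -0.003]]
force: [-0.9, 0.8, -0.1]
opening: -0.2
```

```bash
python3 - <<'E'
from meas import *
arc((577,82.5),131,101,[28,26,24,22,20])
E
```

```text
0.037 -0.003 -0.000 0.6 -4.8 0.4
0.072 -0.003 -0.000 0.6 -9.4 0.1
0.107 -0.003 -0.000 0.6 -14.0 -0.3
0.142 -0.003 -0.000 0.6 -18.5 -0.9
0.177 -0.003 -0.000 0.6 -23.0 -1.6
t 4.40 [689.9 148.  101.6] yaw 30.1 F [-0.9  0.8 -0.1] op -0.24565985344113933 q [ 0.49  0.5  -0.07 -0.   -1.   -1.53]
```

>>> carry_out(
  deltas="0.037 0 0 0 -5 0 0; 0.072 0 0 0 -9.5 0 0; 0.107 0 0 0 -14 0 0; 0.142 0 0 0 -18.5 -1 0; 0.177 0 0 0 -23 -1.5 0",
)

```text
time: 4.82
ee_pos: [699.4, 127.7, 101.8]
eef_rot: [[-0.003, -0.345, 0.939], [-0.001, 0.939, 0.345], [-1.0, 0.0, -0.003]]
force: [-0.8, 0.0, -0.5]
opening: 0.3
```

```bash
cat > chk.py <<'E'
from meas import *
# error of red tin from knob line, per camera, with that camera's own caddy centre and rim angles
f=np.radians(180+17.7); u=np.array([np.cos(f),np.sin(f)]); v=np.array([-u[1],u[0]])
for n in ['side','scene']:
    d=cam(n); cv2.imwrite('pics/%s_l.png'%n,d['img'][:,:,::-1]); X=cloud(d); C0=np.array([577,83]); H,S,V=masks(d['img'])
    rho=np.hypot(*(X[...,:2]-C0).transpose(2,0,1)); m=(abs(X[...,2]-119)<4)&(abs(rho-126)<15)&(V<150); p=X[m]; C=circ(p[:,:2],126)
    q=p[:,:2]-C; q=q[abs(np.hypot(*q.T)-126)<7]; th=np.degrees(np.arctan2(q[:,1],q[:,0]))
    h=np.histogram(th%90,np.arange(0,91,2))[0]; ph=np.angle((np.exp(4j*np.radians(th))).sum())/4
    r,_=redtin(d,C0)
    w=(S<60)&(V>120)&(abs(X[...,2]-70)<6)&(rho<230); rc=cv2.minAreaRect(X[w][:,:2].astype(np.float32))
    print(n,'rimC',C,'red',r,'along',(r-C)@u,'across(rimC)',(r-C)@v,'across(mean C)',(r-np.array([577,82.5]))@v,'scoop mod90',(np.degrees(ph)+45)%90,'want',17.7,'rect',rc)
E
python3 chk.py; python3 -c "
from h import *
arc((577,82.5),131,101,[18,16,14,12,10])"
```

```text
side rimC [574.1071504   78.27702971] red [515.65920626  50.52940503] along 64.1173003055421 across(rimC) 8.663985867235104 across(mean C) 11.80752508416796 scoop mod90 28.26005935278909 want 17.7 rect ((576.238037109375, 83.21497344970703), (280.15423583984375, 282.3647155761719), 17.755130767822266)
scene rimC [579.86483759  86.56104831] red [513.10586554  58.24562503] along 72.20752600763882 across(rimC) 6.678078471444755 across(mean C) 3.680279512858763 scoop mod90 25.75921620555962 want 17.7 rect ((570.3941040039062, 83.60400390625), (302.3139343261719, 281.5704040527344), 18.183582305908203)
0.038 -0.003 0.000 0.9 -4.7 0.2
0.073 -0.003 0.000 0.9 -9.2 -0.0
0.108 -0.003 0.000 0.9 -13.8 -0.4
0.143 -0.003 0.000 0.9 -18.3 -1.0
0.177 -0.003 0.000 0.9 -22.8 -1.7
t 4.92 [699.8 127.3 101.9] yaw 20.2 F [ 0.5  0.3 -0. ] op 0.023963643711939667 q [ 0.45  0.51 -0.05 -0.   -1.01 -1.67]
```

About 7° is left: the red tin is still about 7–8 mm off the line. I'll make a slow final push.

>>> carry_out(
  deltas="0.03 0 0 0.5 -4 0 0; 0.06 0 0 0.5 -8 0 0; 0.09 0 0 0.5 -11.5 0 0; 0.11 0 0 0.5 -14 -0.5 0; 0.125 0 0 0.5 -16 -0.7 0",
)

```text
time: 5.33
ee_pos: [704.6, 111.7, 101.5]
eef_rot: [[-0.002, -0.223, 0.975], [-0.001, 0.975, 0.223], [-1.0, -0.0, -0.003]]
force: [-0.9, -0.4, 0.2]
opening: 0.2
```

```bash
python3 chk.py; python3 -c "
from h import *
arc((577,82.5),131,101,[18])"
```

```text
side rimC [574.88506846  77.84594826] red [512.13782835  58.86867962] along 65.54659577372956 across(rimC) -0.9983226210953393 across(mean C) 2.7924040947330253 scoop mod90 19.713613714127334 want 17.7 rect ((576.2598876953125, 81.96723175048828), (279.751220703125, 281.2309265136719), 17.602344512939453)
scene rimC [580.09462035  87.06130664] red [511.41839127  65.2654776 ] along 72.05185073809409 across(rimC) -0.11579736178145351 across(mean C) -3.520311604660877 scoop mod90 20.867932564918636 want 17.7 rect ((577.596923828125, 86.13330078125), (284.27032470703125, 282.5075378417969), 17.587324142456055)
-0.088 -0.003 0.000 0.3 11.9 -0.5
t 5.43 [704.7 111.5 101.4] yaw 13.0 F [ 0.5 -0.7  0.1] op -0.07117578962850193 q [ 0.43  0.52 -0.05 -0.   -1.01 -1.77]
```

View pics/side_l.png

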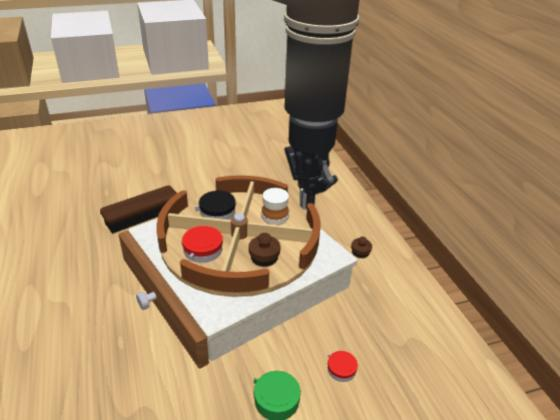

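The red tin at (203,240) is in line with the hub and the knob (147,299), and across the line it is off by about 0 to -1 mm. I'll back off inside the scoop, then lift clear.

>>> carry_out(
  deltas="0 0 0 0 4 0 0; 0 0 0 0 8 0 0; 0 0 0 -20 8 1 0; 0 0 0 -50 8 1 0; 0 0 0 -85 8 1 0",
)

```text
time: 5.85
ee_pos: [702.8, 119.9, 185.0]
eef_rot: [[-0.007, -0.225, 0.974], [-0.003, 0.974, 0.225], [-1.0, -0.001, -0.007]]
force: [0.7, 1.1, -0.3]
opening: 0.3
```

>>> carry_out(
  deltas="0 0 0 -40 0 0 0; 0 0 0 -60 0 0 0; 0 0 0 -60 0 0 0; 0 0 0 -60 0 0 0; 0 0 0 -60 0 0 0",
)

```text
time: 6.27
ee_pos: [702.7, 120.4, 244.5]
eef_rot: [[-0.007, -0.225, 0.974], [-0.002, 0.974, 0.225], [-1.0, -0.001, -0.008]]
force: [-0.9, 0.2, -0.6]
opening: -0.4
```

```bash
python3 chk.py; python3 -c "
from h import *
arc((577,82.5),131,101,[18])"
```

```text
side rimC [574.74883702  78.56766627] red [512.43300084  60.13535059] along 64.96993015259704 across(rimC) -1.3863172586651582 across(mean C) 1.6754376422503183 scoop mod90 17.524079437508263 want 17.7 rect ((575.9268798828125, 83.53089141845703), (279.7807922363281, 282.7347717285156), 17.676809310913086)
scene rimC [579.37738654  85.76917033] red [511.55213968  65.28957038] along 70.84097559479888 across(rimC) -1.1109913901543813 across(mean C) -3.5025999304729316 scoop mod90 18.88911585843451 want 17.7 rect ((577.1005859375, 86.1203842163086), (284.0909118652344, 281.7986755371094), 17.664058685302734)
-0.087 -0.009 0.001 142.5 3.1 1.1
t 6.37 [702.5 120.1 243.5] yaw 13.0 F [-0.5 -0.8 -0.5] op -0.1251910179285357 q [ 0.44  0.42  0.13 -0.   -1.29 -1.78]
```

View pics/scene_l.png

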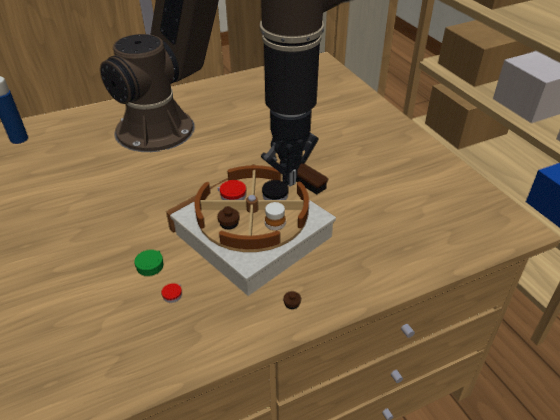

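The red tin is at the front (233,189). All four things are upright, the brush hasn't moved, and the hand is clear at z≈244 mm. Handing in.

```bash
python3 -c "
from cell import *
print(hand_in())"
```

```text
the job is handed in; nothing more can be done
None
```

I pushed the carousel about 125° clockwise by its rim, with the closed fingertips in the cream jar's scoop. Then I backed off the wall, lifted clear and handed the job in at 6.4 s; the hand-in gave no verdict.

- **Red tin:** the last check put its centre about 1 mm off the line through the knob. The estimates range from -3.5 to +1.7 mm, depending on the camera and on which caddy centre is used. It stands 65–71 mm out from the axle on the drawer side.
- **Carousel:** the scoops lie within about 1° of the wanted angle.
- **Camera disagreement:** the two fixed cameras place the carousel centre 5–9 mm apart. I therefore judged the alignment mainly against each camera's own centre, and the two agreed to within 0.3 mm.
- **Other things:** in the last picture all four things stand upright on the tray, and the brush and drawer look undisturbed. I checked those two by eye only, without measuring them again.
- **Forces:** wrist force readings stayed under about 2 N. The hand ended clear, at 244 mm up.

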